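# Hold a battery cell's bayonet test cap at half-lock

## Task

Stand the blue cell from the rack in the white cup at the centre of the grey cell tester and let go of it. Then put the bayonet cap over it with its two lugs through the two entry slots (white marks), press it down against the spring and twist it clockwise (seen from above) halfway, until its yellow bar points at the green marks, well short of the red marks where it would lock. Finish while still gripping the cap there, and leave the other cells, the battery pack and the screwdriver alone.

Things in the scene. Friction and masses are not known exactly. Their poses are not given: they have to be found in the camera images.
- cell: Blue-wrapped cylindrical battery cell, 18 mm diameter, 65 mm tall (the top 2 mm is a 7 mm wide steel button), 45 g, standing upright. Origin: centre of its underside; z up. It starts in one of the rack's three holes, its underside 5 mm above the table.
- cap: Black upright bayonet cap, outer diameter 41 mm, about 0.1 kg, open below: inner diameter 32 mm, inside depth 68 mm, closed top at z = 74 mm. On the top a yellow grip bar, 44 mm long along the cap's x, 14 mm wide along y, z = 74 to 98 mm. Unchanged by a half turn. Origin: centre of its lower rim; z up. It starts standing on the table.
- cap_lug (a point): Tip of the cap's +x lug, 28 mm from the axis, 2.5 mm above the rim. Two aluminium lugs stick out at the lower rim along the cap's +x and -x, in line with the yellow bar; each is 8 mm wide and 5 mm high, its underside level with the rim.
- cap_grip (a point): Point on the cap's axis 96 mm above its origin (2 mm below the top of the grip bar): a good height for the centre of the finger pads.
- tester: Cell tester fixed to the bench: grey housing 120 x 120 mm, 30 mm high. Origin: centre of its underside; z up. Centred on its top face: a white cup for the cell, inner diameter 22 mm, outer 27 mm, top at z = 55 mm; around it a black bayonet collar, outer diameter 68 mm, top at z = 45 mm. White marks on its +x and -x axis show the entry slots.
- collar (a point): Centre of the collar at the housing's top face, 30 mm above the tester's origin. Inward lip: inner diameter 46 mm, underside 9 mm above this point; wall bore 60 mm. Two entry slots in the lip, 13 mm wide, on tester +x and -x. From there the lugs, once below the lip, turn clockwise (from above) only: 45 degrees half position, 90 degrees lock, where the lip is 3 mm higher and the cap clicks up.
- plunger (a joint): Sprung brass plunger in the cup that carries the cell: 0 = up, its top 40 mm above the table; grows as pressed, to 0.009 m; 3 N at first, 0.8 N more per mm. With the cell in, the cap's ceiling meets the cell when the cap's rim is 37 mm above the table; press the rim to about 32 mm (7 N) so that the lugs pass under the lip. Under the lip the spring lifts the rim to at most 34 mm.
- half_mark: The pair of green marks on the tester's top face, 38 to 56 mm from the axis. Its x axis (both ways) is the direction the cap's bar must point: tester x turned 45 degrees clockwise from above. Origin: the tester's origin.
- lock_mark: The pair of red marks on the tester's top face, where the cap would lock. Its x axis is tester x turned 90 degrees clockwise. Origin: the tester's origin.
- rack: Grey cell rack fixed to the bench, 150 x 50 x 20 mm, long side along its x. Three holes 21 mm wide and 15 mm deep at x = -45, 0 and +45 mm, each with a cell standing in it. Origin: centre of its underside. It may stand left or right of the tester, the cap on the other side.
- cell_green: Green cell in the rack, same size as the blue one; to be left alone. Origin: centre of its underside.
- cell_orange: Orange cell in the rack, same size; to be left alone. Origin: centre of its underside.
- pack: Opened black battery pack, 80 x 110 x 22 mm, four blue cells lying in it and one bay empty; to be left alone. Origin: centre of its underside.
- screwdriver: Screwdriver with a red handle lying beyond the other things; to be left alone. Lies along its x.

How it is judged (in metres and radians):
On the way, in this order (a step that is already met when the one before it is completed fails the run):
1. the blue cell stands in the tester's cup, let go (horizontal distance between cell and tester below 0.005 m and z of cell in the frame of tester below 0.043 m and angle between cell's own z axis and vertical below 0.12 rad and contact force between the fingers and cell below 0.1 N and linear speed of cell below 0.02 m/s), for 0.2 s.
2. the cap is pressed down over the cell with its lugs through the entry slots (horizontal distance between each of cell, cap and tester below 0.005 m and z of cell in the frame of tester below 0.043 m and angle between cell's own z axis and vertical below 0.12 rad and z of cap in the frame of tester below 0.0365 m and angle between cap's own z axis and vertical below 0.1 rad and angle between the x axis of cap and the x axis of tester, either way round below 0.3 rad), for 0.05 s.
3. the cap is twisted to the half position and held there (horizontal distance between each of cell, cap and tester below 0.005 m and z of cell in the frame of tester below 0.043 m and angle between cell's own z axis and vertical below 0.12 rad and z of cap in the frame of tester below 0.0365 m and angle between cap's own z axis and vertical below 0.1 rad and angle between the x axis of cap and the x axis of half_mark, either way round below 0.15 rad and contact force between the fingers and cap above 1.5 N and angular speed of cap below 0.15 rad/s), for 0.5 s.
At the end, for the whole second after the job is handed in: The blue cell stands upright on the plunger within 5 mm of the cup axis; the cap over it is down in the collar (rim under 6.5 mm above the housing, within 5 mm of the axis, tilt under 0.1 rad), its bar within 0.15 rad of the green marks, at rest, still gripped (over 1.5 N) (all of step 3); the arm keeps its last pose, push and grip.
It fails at once if the cap turned into the lock (within 0.3 rad of the red marks) (horizontal distance between cap and tester below 0.01 m and z of cap in the frame of tester below 0.0395 m and angle between the x axis of cap and the x axis of lock_mark, either way round below 0.3 rad).
It fails at once if another cell, the pack or the screwdriver moved by more than 20 mm (distance of any of cell_green, cell_orange, pack, screwdriver from where it was at the start of the episode above 0.02 m).
It also fails if it takes over 64 s, if anything falls off the work surface, if the arm or the gripper's body presses on something with over 40 N, if the wrist force passes 120 N, or if a joint passes its speed limit or range.

## Robot

A 7-joint arm with a two-finger parallel gripper is mounted at the origin on the work surface. World frame = base frame: x ahead of the robot, y to its left, z up, the work surface at z = 0. Lengths are in mm, angles in rad, forces in N, time in s.
With the tool pointing down it reaches from about 425 to 950 mm from the base axis. Payload 16.7 kg.
Tool frame: the origin (TCP) lies at the very end of the fingers, on their centre line; the grasp point (between the pads) lies 19 mm behind it (env.tcp_to_grasp is the distance from the TCP to the grasp point, in mm); z points along the fingers, y is the line along which they close (so a half turn about z gives the same grasp; the last joint's range is limited). The gripper opens to 94 mm and grips with 3 to 60 N. Pads are 16 mm wide; open, the fingers measure 119 mm over their backs; the gripper's body (75 mm by 177 mm) begins 78 mm behind the grasp point.
Start: joints at [1.107, 0.426, 0.074, 1.606, -0.034, 1.111, -0.067], TCP at [208.966, -641.8, 205.467] pointing down, gripper open.
Joint ranges: [-2.85, 2.85], [-0.5, 2.14], [-1.23, 1.37], [0.21, 2.46], [-1.02, 4.16], [0.16, 2.05], [-2.73, 2.73]. Speed limits (rad/s): [1.89, 1.89, 2.39, 2.39, 3.01, 3.01, 3.01].

## Interface

Orientations are given as a 3x3 rotation matrix whose columns are the frame's x, y, z axes.
In Python, from cell import read_state, camera, camera_params, env, nets gives the robot as it stands. The module is installed in compiled form; this text tells all that it offers.
- The arm moves only by the tool step_arm, never from a script. Its argument "targets" is a list of rows, each an object of numbers: "hand": the finger opening in cm, from 0 to 9.4; "x", "y", "z": the shift along the world's x, y, z in cm; "wx", "wy", "wz": the turn, a rotation vector about the world's x, y, z in rad. A call has 1 to 20 rows; each row is the pose to reach, as a shift and turn from the pose commanded when the call began; what a row does not reach only later rows make up. A row lasts 1/8 s, in which the tool goes at most 62.5 mm and 10.7 degrees, less where a joint would pass 70% of its speed; a pose out of reach is approached as far as the arm can. A call with a gripper value outside its range is refused whole. The fingers move at their own pace and stop on an object; "grip_force" is the grip in N (left out, the last holds). Time passes only in rows, so rows that repeat a pose let the fingers close. It gives the time, the measured TCP pose, the force, the opening and the grip force at its end, in the units of the state.
- read_state(): the state, without advancing time (a new reading comes with each control period).
- camera(name): name is "side" or "top" or "wrist"; returns the picture (480x640x3 uint8, blue, green, red); there is no depth.
- camera_params(name): a dict with "mtx" (3x3 intrinsics, pixels), "extrinsics" (4x4, takes a point from world to camera coordinates). Camera axes: x right, y down, z forward; pixel columns grow to the right and rows downward; lengths in mm; the calibration is good to about 2 mm. A picture is of the moment at which its call begins: read the wrist's pose just before it. camera_params takes no time and is no camera call; for the wrist camera it gives the pose at the moment of the call.
- env.close_job(): hands the job in; it is judged then, once.
Trained networks look in the newest picture that a camera, given by its name, has taken for a name from the list of things; names that differ only in an ending like _2 or _b are one class to them, and where a whole thing is asked for, a point or a joint stands for the part that bears it (a point fixed in the world has none). Each returns a list of dicts, best first, with "conf" (0 to 1); they miss things now and then, are a little off and sometimes report something else, mostly with a low value. They report only what shows in the picture. A call takes as long as a camera call.
- nets.trace(camera, thing): "mask" (480x640 bool, what is visible of it) and "location" ([column, row] in pixels, amid what is visible of it).
The state is a dict: "t": time; "qpos": joint angles; "qd": joint speeds; "tau": joint torques, N m; "position": TCP position; "ee_rot": TCP orientation; "wrist_force": force on the tool from outside, world axes, zero at the start; "ft_torque": the same for the moment, N m; "opening": finger opening in mm; "grip_force": force on a finger pad.
Only numpy, scipy, OpenCV 4.12 (cv2) and the standard library are available. Lean on these libraries where they do the work, as an engineer would, in place of code of your own. Each camera call takes 0.05 s, during which the arm holds its last target. There are 200 camera calls.

## Working session

There is one attempt and no reset: what is moved stays moved. The work goes in short steps, Python scripts to look and compute and a tool call to move; the robot and the scene stay as the last step left them, time stands still between calls to the robot, and variables do not carry over. Pictures are saved under pics/ and viewed, at most 11 in all, crops included, and the job is handed in when it is done.

Besides the shell and the picture viewer there is one more tool, called after "Emit:" by a JSON object that holds its "method" and its "body", one argument or row to a line. step_arm: Moves the arm, as the interface text tells. Its arguments: {"type":"object","properties":{"targets":{"type":"array"},"grip_force":{"type":"number"}},"required":["targets"]}

```bash
mkdir -p pics; python3 - <<'E'
from cell import *
import cv2
s=read_state(); print(s['t'],s['position'],s['ee_rot'],s['opening'])
for n in ['top','side']:
    im=camera(n); cv2.imwrite(f'pics/{n}0.png',im); p=camera_params(n); print(n,p['mtx'].tolist() if hasattr(p['mtx'],'tolist') else p['mtx'],p['extrinsics'])
E
```

```text
0.0 [ 208.85967997 -641.42583046  204.78118341] [[ 9.50850592e-01  3.09649684e-01 -4.74750771e-04]
 [ 3.09650035e-01 -9.50849881e-01  1.16603672e-03]
 [-9.03538119e-05 -1.25573330e-03 -9.99999207e-01]] 93.63980357668677
top [[490.2456560778281, 0.0, 311.19181689794283], [0.0, 490.2456560778281, 237.8358621972968], [0.0, 0.0, 1.0]] [[-3.51163232e-03 -9.99992389e-01 -1.70028980e-03  3.22158888e+01]
 [-9.94318350e-01  3.67259184e-03 -1.06383886e-01  5.84935726e+02]
 [ 1.06389321e-01  1.31704825e-03 -9.94323679e-01  9.75033465e+02]
 [ 0.00000000e+00  0.00000000e+00  0.00000000e+00  1.00000000e+00]]
side [[508.8359720145729, 0.0, 319.85718056501116], [0.0, 508.8359720145729, 239.97637096720743], [0.0, 0.0, 1.0]] [[-9.62576037e-01 -2.70588225e-01 -1.51455042e-02  5.63071707e+02]
 [-1.33349114e-01  5.21539395e-01 -8.42742353e-01  1.23643951e+02]
 [ 2.35935135e-01 -8.09183954e-01 -5.38104024e-01  8.56472344e+02]
 [ 0.00000000e+00  0.00000000e+00  0.00000000e+00  1.00000000e+00]]
```

View pics/top0.png

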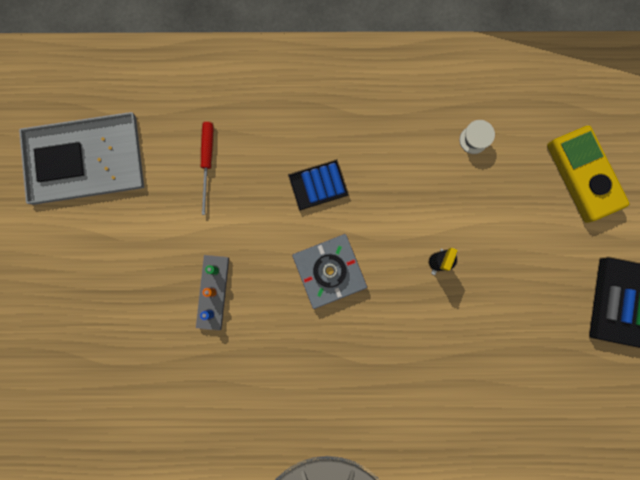

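View pics/side0.png

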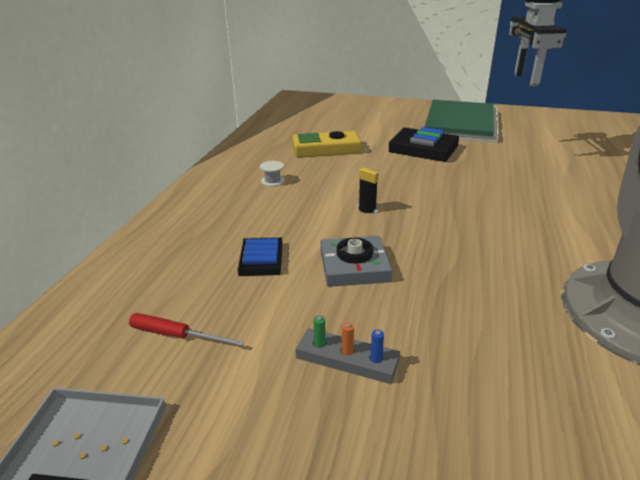

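The top view shows the tester near (330,272) with white marks at (321,249) and (338,294), the blue cell at (208,315) and the cap's yellow bar at (449,260). The rack is left of the tester, along roughly (212,260)-(208,327).

```bash
cat > h.py <<'E'
from cell import *
import cv2, numpy as np
def ray(p,px):
    E=p['extrinsics'] if not isinstance(p['extrinsics'],list) else np.array(p['extrinsics']); R,t=E[:3,:3],E[:3,3]
    d=R.T@np.linalg.inv(p['mtx'])@np.array([px[0],px[1],1.]); return -R.T@t,d
def w(p,px,z):
    o,d=ray(p,px); return (o+d*(z-o[2])/d[2])
def pix(p,X):
    E=np.array(p['extrinsics']); c=E[:3,:3]@np.array(X,float)+E[:3,3]; q=np.array(p['mtx'])@c; return q[:2]/q[2]
def hsv(im,lo,hi,roi=None):
    m=cv2.inRange(cv2.cvtColor(im,cv2.COLOR_BGR2HSV),lo,hi)
    if roi is not None:
        k=np.zeros_like(m); x0,y0,x1,y1=[int(v) for v in roi]; k[max(y0,0):y1,max(x0,0):x1]=255; m&=k
    return m
def blobs(m,amin=10):
    n,l,s,c=cv2.connectedComponentsWithStats(m); return [(s[i,4],c[i],l==i) for i in range(1,n) if s[i,4]>=amin]
E
python3 - <<'E'
from h import *
im=camera('top');p=camera_params('top')
for th,z in [('tester',30),('cell',35),('cap',60),('rack',20)]:
    for r in nets.trace('top',th)[:3]: print(th,round(r['conf'],2),r['location'],w(p,r['location'],z).round(1),r['mask'].sum())
print('bar',[(a,c.round(1),w(p,c,98).round(1)) for a,c,_ in blobs(hsv(im,(20,120,120),(35,255,255),(420,240,470,280)))])
print('blue',[(a,c.round(1),w(p,c,68).round(1)) for a,c,_ in blobs(hsv(im,(100,120,60),(130,255,255),(190,300,225,330)))])
print('white',[(a,c.round(1),w(p,c,30).round(1)) for a,c,_ in blobs(hsv(im,(0,0,190),(180,50,255),(290,230,370,315)))])
print('green',[(a,c.round(1),w(p,c,30).round(1)) for a,c,_ in blobs(hsv(im,(45,100,60),(85,255,255),(290,230,370,315)))])
print('red',[(a,c.round(1),w(p,c,30).round(1)) for a,c,_ in blobs(hsv(im,(0,150,80),(8,255,255),(290,230,370,315)))])
pw=camera_params('wrist'); E=pw['extrinsics']; print('wristcam',-E[:3,:3].T@E[:3,3],E[:3,:3],pw['mtx'][0][0],read_state()['position'])
E
```

```text
tester 0.83 [330.9, 268.2] [522.7  -9.9  30. ] 3379
cell 0.57 [204.7, 316.9] [425.5 244.8  35. ] 117
cap 0.78 [442.0, 257.8] [ 541.2 -229.3   60. ] 597
rack 0.76 [217.3, 294.4] [470.3 223.1  20. ] 1575
bar [(np.int32(203), array([449.9, 257.8]), array([ 538.6, -234.2,   98. ]))]
blue [(np.int32(95), array([206.8, 314.5]), array([431.9, 233.6,  68. ]))]
white []
green [(np.int32(30), array([338.3, 249.4]), array([561.1, -25.4,  30. ])), (np.int32(30), array([320.1, 291.6]), array([475.3,  12.5,  30. ]))]
red [(np.int32(24), array([350.4, 262.1]), array([535. , -49.9,  30. ])), (np.int32(22), array([307.7, 279. ]), array([500.8,  37.5,  30. ]))]
wristcam [ 277.50540859 -618.85503924  385.10712209] [[ 3.09834330e-01 -9.50790254e-01 -7.61830623e-04]
 [-9.21672374e-01 -3.00542262e-01  2.45345437e-01]
 [-2.33501013e-01 -7.53142808e-02 -9.69435421e-01]] 392.77639051150464 [ 208.94121523 -641.7080979   205.30658041]
```

Emit:
{"method": "step_arm", "body": {
  "targets": [
    {"x": 29,"y": 41,"z": 2,"wz": -0.315},
    {"x": 29,"y": 41,"z": 2,"wz": -0.315},
    {"x": 29,"y": 41,"z": 2,"wz": -0.315},
    {"x": 29,"y": 41,"z": 2,"wz": -0.315},
    {"x": 29,"y": 41,"z": 2,"wz": -0.315},
    {"x": 29,"y": 41,"z": 2,"wz": -0.315},
    {"x": 29,"y": 41,"z": 2,"wz": -0.315},
    {"x": 29,"y": 41,"z": 2,"wz": -0.315},
    {"x": 29,"y": 41,"z": 2,"wz": -0.315},
    {"x": 29,"y": 41,"z": 2,"wz": -0.315},
    {"x": 29,"y": 41,"z": 2,"wz": -0.315},
    {"x": 29,"y": 41,"z": 2,"wz": -0.315}
  ]
}}

```text
invalid input
```

Emit:
{"method": "step_arm", "body": {
  "targets": [
    {"hand": 9.4,"x": 29,"y": 41,"z": 2,"wx": 0,"wy": 0,"wz": -0.315},
    {"hand": 9.4,"x": 29,"y": 41,"z": 2,"wx": 0,"wy": 0,"wz": -0.315},
    {"hand": 9.4,"x": 29,"y": 41,"z": 2,"wx": 0,"wy": 0,"wz": -0.315},
    {"hand": 9.4,"x": 29,"y": 41,"z": 2,"wx": 0,"wy": 0,"wz": -0.315},
    {"hand": 9.4,"x": 29,"y": 41,"z": 2,"wx": 0,"wy": 0,"wz": -0.315},
    {"hand": 9.4,"x": 29,"y": 41,"z": 2,"wx": 0,"wy": 0,"wz": -0.315},
    {"hand": 9.4,"x": 29,"y": 41,"z": 2,"wx": 0,"wy": 0,"wz": -0.315},
    {"hand": 9.4,"x": 29,"y": 41,"z": 2,"wx": 0,"wy": 0,"wz": -0.315},
    {"hand": 9.4,"x": 29,"y": 41,"z": 2,"wx": 0,"wy": 0,"wz": -0.315},
    {"hand": 9.4,"x": 29,"y": 41,"z": 2,"wx": 0,"wy": 0,"wz": -0.315},
    {"hand": 9.4,"x": 29,"y": 41,"z": 2,"wx": 0,"wy": 0,"wz": -0.315},
    {"hand": 9.4,"x": 29,"y": 41,"z": 2,"wx": 0,"wy": 0,"wz": -0.315}
  ]
}}

```text
t: 1.85
position: [498.3, -233.0, 225.5]
ee_rot: [[1.0, -0.002, -0.0], [-0.002, -1.0, -0.0], [-0.0, 0.0, -1.0]]
wrist_force: [-1.2, -0.1, -0.1]
opening: 94.1
grip_force: 0.0
```

```bash
cat > cap.py <<'E'
from h import *
import sys
p=camera_params('wrist');s=read_state();im=camera('wrist'); cv2.imwrite(f'pics/{sys.argv[1]}.png',im)
print(s['t'],s['position'].round(1),s['qpos'].round(2))
for a,c,l in blobs(hsv(im,(20,110,60),(35,255,255)),200):
    print('bar',a,c,w(p,c,98).round(1))
    ys,xs=np.nonzero(l)
    P=np.array([w(p,q,98)[:2] for q in cv2.convexHull(np.c_[xs,ys].astype(np.float32))[:,0]],np.float32)
    print(cv2.minAreaRect(P))
E
python3 cap.py w1
```

```text
1.85 [ 498.3 -233.   225.5] [ 0.42  0.21 -0.12  1.86  0.03  1.08 -1.28]
bar 586 [634.18259386  24.02901024] [ 647.6 -458.1   98. ]
((641.465576171875, -462.0716247558594), (50.41411590576172, 9.93201732635498), 22.916275024414062)
bar 1175 [318.4612766  178.34553191] [ 539.1 -234.    98. ]
((538.9645385742188, -233.8674774169922), (16.2005558013916, 45.31487274169922), 66.9916763305664)
bar 1532 [ 60.63772846 384.46866841] [356.7  -3.9  98. ]
((357.1070251464844, -7.939788818359375), (37.49170684814453, 88.80076599121094), 72.7957763671875)
bar 1748 [570.86613272 383.90045767] [ 356.4 -459.    98. ]
((356.23663330078125, -455.2330322265625), (89.93132019042969, 37.76156997680664), 17.54244041442871)
bar 1437 [588.85873347 454.1684064 ] [ 281.2 -487.7   98. ]
((281.9902648925781, -476.5283508300781), (23.22906494140625, 119.35528564453125), 0.6699198484420776)
bar 215 [294.35348837 457.84186047] [ 277.5 -211.2   98. ]
((276.7242126464844, -211.78778076171875), (24.522397994995117, 12.475865364074707), 89.89813232421875)
bar 324 [339.69753086 457.51234568] [ 277.8 -253.9   98. ]
((276.6534118652344, -251.7465362548828), (40.36441421508789, 12.475440979003906), 89.89820098876953)
bar 675 [407.98074074 457.3437037 ] [ 277.9 -318.1   98. ]
((277.10186767578125, -315.7322082519531), (87.36315155029297, 13.59900188446045), 89.89816284179688)
bar 300 [480.66       457.26333333] [ 277.8 -386.5   98. ]
((277.09503173828125, -385.72686767578125), (41.498817443847656, 12.809409141540527), 87.3467788696289)
```

View pics/w1.png

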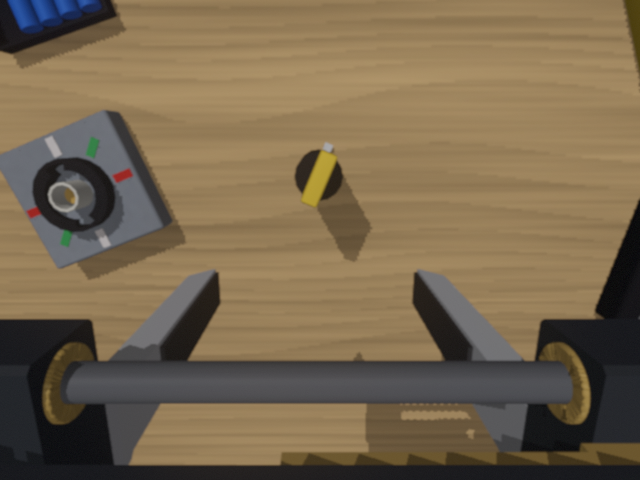

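Emit:
{"method": "step_arm", "body": {
  "targets": [
    {"hand": 9.4,"x": -2,"y": 22.7,"z": 0,"wx": 0,"wy": 0,"wz": 0},
    {"hand": 9.4,"x": -2,"y": 22.7,"z": 0,"wx": 0,"wy": 0,"wz": 0},
    {"hand": 9.4,"x": -2,"y": 22.7,"z": 0,"wx": 0,"wy": 0,"wz": 0},
    {"hand": 9.4,"x": -2,"y": 22.7,"z": 0,"wx": 0,"wy": 0,"wz": 0},
    {"hand": 9.4,"x": -2,"y": 22.7,"z": 0,"wx": 0,"wy": 0,"wz": 0},
    {"hand": 9.4,"x": -2,"y": 22.7,"z": 0,"wx": 0,"wy": 0,"wz": 0},
    {"hand": 9.4,"x": -2,"y": 22.7,"z": 0,"wx": 0,"wy": 0,"wz": 0}
  ]
}}

```text
t: 2.78
position: [479.0, -6.1, 225.4]
ee_rot: [[1.0, -0.002, -0.0], [-0.002, -1.0, -0.0], [-0.0, 0.0, -1.0]]
wrist_force: [-0.6, -0.8, -1.0]
opening: 94.0
grip_force: 0.0
```

```bash
cat > tst.py <<'E'
from h import *
import sys
p=camera_params('wrist');s=read_state();im=camera('wrist'); cv2.imwrite(f'pics/{sys.argv[1]}.png',im)
print(s['t'],s['position'].round(1),s['qpos'].round(2))
for n,lo,hi in [('green',(45,100,50),(85,255,255)),('red',(0,150,60),(8,255,255)),('white',(0,0,170),(180,45,255))]:
    for a,c,l in blobs(hsv(im,lo,hi),60): print(n,a,c.round(1),w(p,c,30).round(1),'z55',w(p,c,55).round(1))
E
python3 tst.py w2
```

```text
2.775 [479.   -6.1 225.4] [ 0.15  0.1  -0.29  1.99  0.03  1.05 -1.73]
green 147 [336.5 124.8] [561.8 -24.2  30. ] z55 [561.1 -22.9  55. ]
green 838 [ 55.  171.3] [520.  241.6  30. ] z55 [522.1 225.1  55. ]
green 124 [296.5 217.2] [475.3  13.8  30. ] z55 [480.4  12.5  55. ]
red 121 [362.8 153.8] [535.6 -49.1  30. ] z55 [536.7 -46.2  55. ]
red 114 [270.1 190.5] [501.4  38.7  30. ] z55 [504.7  35.7  55. ]
white 138 [297. 124.] [562.6  12.1  30. ] z55 [561.9  10.9  55. ]
```

View pics/w2.png

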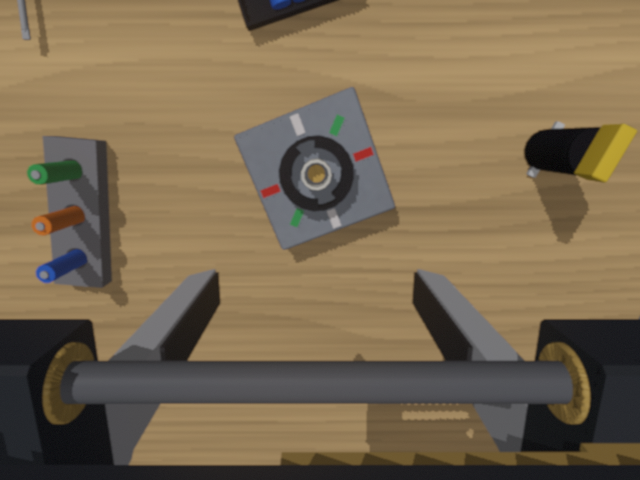

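w1: cap bar at (318,178) with its lug at (328,147); w2: tester centred at (317,173), marks clear, rack at the left with the blue cell top at (44,272).

Emit:
{"method": "step_arm", "body": {
  "targets": [
    {"hand": 9.4,"x": -8,"y": 24,"z": 0,"wx": 0,"wy": 0,"wz": 0},
    {"hand": 9.4,"x": -8,"y": 24,"z": 0,"wx": 0,"wy": 0,"wz": 0},
    {"hand": 9.4,"x": -8,"y": 24,"z": 0,"wx": 0,"wy": 0,"wz": 0},
    {"hand": 9.4,"x": -8,"y": 24,"z": 0,"wx": 0,"wy": 0,"wz": 0},
    {"hand": 9.4,"x": -8,"y": 24,"z": 0,"wx": 0,"wy": 0,"wz": 0},
    {"hand": 9.4,"x": -8,"y": 24,"z": 0,"wx": 0,"wy": 0,"wz": 0},
    {"hand": 9.4,"x": -8,"y": 24,"z": 0,"wx": 0,"wy": 0,"wz": 0}
  ]
}}

```text
t: 3.7
position: [399.6, 233.7, 225.3]
ee_rot: [[1.0, -0.003, -0.0], [-0.003, -1.0, -0.0], [-0.0, 0.0, -1.0]]
wrist_force: [0.7, -0.5, 0.1]
opening: 94.1
grip_force: 0.0
```

```bash
python3 - <<'E'
from h import *
p=camera_params('wrist');s=read_state();im=camera('wrist'); cv2.imwrite('pics/w3.png',im)
print(s['t'],s['position'].round(1),s['qpos'].round(2))
for n,lo,hi in [('blue',(100,120,40),(130,255,255)),('green',(45,100,50),(90,255,255)),('orange',(5,150,60),(16,255,255))]:
    for a,c,l in blobs(hsv(im,lo,hi,(150,80,500,280)),60): print(n,a,c.round(1),w(p,c,68).round(1))
for t in ['cell','rack']:
    for r in nets.trace('wrist',t)[:2]: print(t,r['conf'],r['location'],w(p,r['location'],20).round(1))
E
```

```text
3.7 [399.6 233.7 225.3] [-0.16  0.09 -0.54  2.01  0.05  1.05 -2.29]
blue 330 [309.4 182.6] [433.8 240.2  68. ]
green 171 [318.4  84.7] [512.5 232.5  68. ]
orange 272 [313.6 131.3] [476.2 236.4  68. ]
cell 0.91 [310.9, 181.5] [429.4 239.5  20. ]
rack 0.79 [315.0, 121.4] [485.8 235.4  20. ]
```

View pics/w3.png

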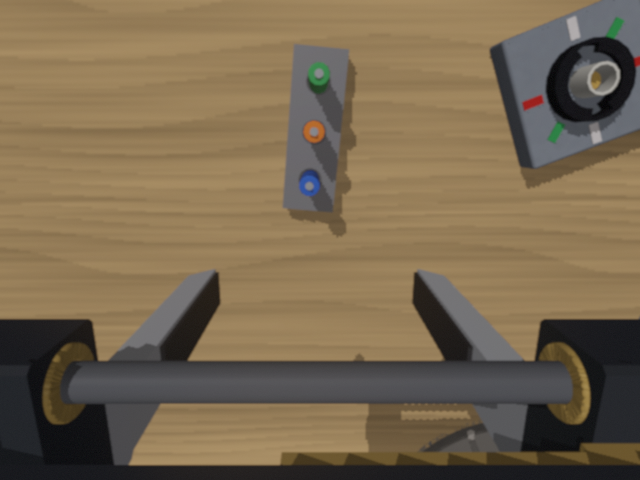

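```bash
python3 - <<'E'
from h import *
p=camera_params('wrist');im=cv2.imread('pics/w3.png')
for nm,(u,v) in {'blue':(310,185),'or':(314,132),'gr':(319,74)}.items():
    m=hsv(im,(0,0,110),(180,90,255),(u-5,v-6,u+6,v+7)); b=max(blobs(m,3),key=lambda t:t[0]); print(nm,b[0],b[1],w(p,b[1],70).round(1))
E
```

```text
blue 60 [308.8        185.73333333] [431.1 241.3  70. ]
or 57 [313.66666667 131.43859649] [475.9 237.   70. ]
gr 81 [318.4691358  72.7037037] [521.1 233.   70. ]
```

Emit:
{"method": "step_arm", "body": {
  "targets": [
    {"hand": 9.4,"x": 3.1,"y": 0.7,"z": 0,"wx": 0,"wy": 0,"wz": -0.09},
    {"hand": 9.4,"x": 3.1,"y": 0.7,"z": -6,"wx": 0,"wy": 0,"wz": -0.09},
    {"hand": 7,"x": 3.1,"y": 0.7,"z": -12,"wx": 0,"wy": 0,"wz": -0.09},
    {"hand": 5,"x": 3.1,"y": 0.7,"z": -12,"wx": 0,"wy": 0,"wz": -0.09},
    {"hand": 5,"x": 3.1,"y": 0.7,"z": -12,"wx": 0,"wy": 0,"wz": -0.09},
    {"hand": 5,"x": 3.1,"y": 0.7,"z": -12,"wx": 0,"wy": 0,"wz": -0.09}
  ]
}}

```text
t: 4.6
position: [431.3, 242.8, 107.8]
ee_rot: [[0.996, -0.091, 0.003], [-0.091, -0.996, 0.001], [0.003, -0.002, -1.0]]
wrist_force: [-0.3, -0.4, 0.8]
opening: 57.3
grip_force: 0.0
```

```bash
python3 - <<'E'
from h import *
p=camera_params('wrist');s=read_state();im=camera('wrist')
print(s['t'],s['position'].round(1),s['qpos'].round(2),s['ee_rot'].round(3).tolist(), pix(p,s['position']))
for a,c,l in blobs(hsv(im,(100,120,40),(130,255,255),(200,100,450,420)),60): print(a,c)
cv2.imwrite('pics/w4.png',im[100:460,120:520])
E
```

```text
4.6 [431.3 242.8 107.8] [-0.21  0.29 -0.5   2.07  0.19  0.82 -2.49] [[0.996, -0.091, 0.003], [-0.091, -0.996, 0.001], [0.003, -0.002, -1.0]] [318.18662919 288.75138622]
1014 [321.28796844 251.95857988]
```

View pics/w4.png

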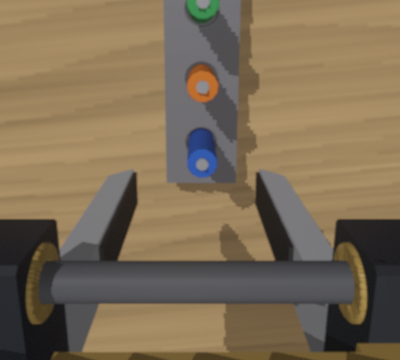

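The close crop shows the blue cell's button at about (202,163), i.e. full-image (322,263), between the fingers.

```bash
python3 - <<'E'
from h import *
p=camera_params('wrist');s=read_state()
print(s['position'].round(1),w(p,(322,263.5),70),w(p,(322,186),70))
E
```

```text
[431.2 242.8 107.6] [431.7061778  240.30203524  70.        ] [476.51489504 236.41212713  70.        ]
```

Emit:
{"method": "step_arm", "body": {
  "grip_force": 15,
  "targets": [
    {"hand": 5,"x": 0,"y": -0.2,"z": -3.5,"wx": 0,"wy": 0,"wz": 0},
    {"hand": 5,"x": 0,"y": -0.2,"z": -7,"wx": 0,"wy": 0,"wz": 0},
    {"hand": 5,"x": 0,"y": -0.2,"z": -7,"wx": 0,"wy": 0,"wz": 0},
    {"hand": 2.5,"x": 0,"y": -0.2,"z": -7,"wx": 0,"wy": 0,"wz": 0},
    {"hand": 1.5,"x": 0,"y": -0.2,"z": -7,"wx": 0,"wy": 0,"wz": 0},
    {"hand": 1,"x": 0,"y": -0.2,"z": -7,"wx": 0,"wy": 0,"wz": 0},
    {"hand": 1,"x": 0,"y": -0.2,"z": -7,"wx": 0,"wy": 0,"wz": 0},
    {"hand": 1,"x": 0,"y": -0.2,"z": -7,"wx": 0,"wy": 0,"wz": 0},
    {"hand": 1,"x": 0,"y": -0.2,"z": -7,"wx": 0,"wy": 0,"wz": 0}
  ]
}}

```text
t: 5.78
position: [430.4, 240.4, 36.1]
ee_rot: [[0.996, -0.09, 0.001], [-0.09, -0.996, 0.0], [0.001, -0.0, -1.0]]
wrist_force: [-0.3, -1.3, 8.9]
opening: 17.7
grip_force: 15.0
```

Emit:
{"method": "step_arm", "body": {
  "targets": [
    {"hand": 1,"x": 0,"y": 0,"z": 3,"wx": 0,"wy": 0,"wz": 0},
    {"hand": 1,"x": 0,"y": 0,"z": 7,"wx": 0,"wy": 0,"wz": 0},
    {"hand": 1,"x": 2,"y": -5,"z": 9,"wx": 0,"wy": 0,"wz": 0},
    {"hand": 1,"x": 4,"y": -10,"z": 9,"wx": 0,"wy": 0,"wz": 0},
    {"hand": 1,"x": 6,"y": -15,"z": 9,"wx": 0,"wy": 0,"wz": 0},
    {"hand": 1,"x": 8,"y": -20,"z": 9,"wx": 0,"wy": 0,"wz": 0},
    {"hand": 1,"x": 8.8,"y": -24.6,"z": 9,"wx": 0,"wy": 0,"wz": 0},
    {"hand": 1,"x": 8.8,"y": -24.6,"z": 8,"wx": 0,"wy": 0,"wz": 0},
    {"hand": 1,"x": 8.8,"y": -24.6,"z": 7,"wx": 0,"wy": 0,"wz": 0},
    {"hand": 1,"x": 8.8,"y": -24.6,"z": 7,"wx": 0,"wy": 0,"wz": 0},
    {"hand": 1,"x": 8.8,"y": -24.6,"z": 7,"wx": 0,"wy": 0,"wz": 0}
  ]
}}

```text
t: 7.15
position: [517.9, -4.7, 105.6]
ee_rot: [[0.996, -0.088, -0.0], [-0.088, -0.996, 0.0], [-0.0, -0.0, -1.0]]
wrist_force: [0.6, -0.4, -0.4]
opening: 17.7
grip_force: 15.0
```

```bash
python3 - <<'E'
from h import *
p=camera_params('wrist');s=read_state();im=camera('wrist')
print(s['t'],s['position'].round(1),s['wrist_force'].round(1),s['opening'],s['qpos'].round(2))
a=cv2.resize(im[80:340,190:450],None,fx=1.5,fy=1.5)
i2=camera('side');b=cv2.resize(i2[160:300,290:420],None,fx=2.9,fy=2.785)[:390]
b=cv2.resize(b,(390,390)); cv2.imwrite('pics/c5.png',np.hstack([a,b]))
print('cell top pix if centred', pix(p,s['position']+[0,0,33]))
for n,lo,hi in [('green',(45,100,50),(85,255,255)),('red',(0,150,60),(8,255,255)),('blue',(100,120,40),(130,255,255))]:
    for ar,c,l in blobs(hsv(im,lo,hi,(190,80,450,340)),50): print(n,ar,c.round(1),w(p,c,30).round(1))
E
```

```text
7.15 [517.9  -4.7 105.6] [ 0.6 -0.4 -0.4] 17.657358465161042 [ 0.2   0.32 -0.37  2.03  0.16  0.82 -1.92]
cell top pix if centred [318.50267746 319.12506404]
green 306 [341.7 179.3] [561.7 -24.2  30. ]
red 263 [382.3 215.6] [535.5 -49.3  30. ]
red 249 [257.2 275.3] [501.3  38.4  30. ]
blue 2531 [315.8 293.9] [484.1  -0.6  30. ]
```

View pics/c5.png

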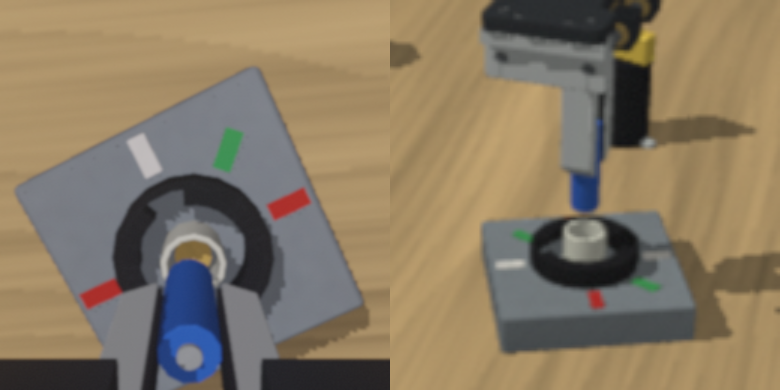

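The crop shows the cell's button at (189,357) and the cup ring centred at (193,262): about 1.5 mm more to -y is needed. The side view agrees otherwise.

Emit:
{"method": "step_arm", "body": {
  "targets": [
    {"hand": 1,"x": 0,"y": -0.15,"z": 0,"wx": 0,"wy": 0,"wz": 0},
    {"hand": 1,"x": 0,"y": -0.15,"z": -0.8,"wx": 0,"wy": 0,"wz": 0},
    {"hand": 1,"x": 0,"y": -0.15,"z": -1.6,"wx": 0,"wy": 0,"wz": 0},
    {"hand": 1,"x": 0,"y": -0.15,"z": -2.2,"wx": 0,"wy": 0,"wz": 0},
    {"hand": 1,"x": 0,"y": -0.15,"z": -2.6,"wx": 0,"wy": 0,"wz": 0},
    {"hand": 1,"x": 0,"y": -0.15,"z": -2.6,"wx": 0,"wy": 0,"wz": 0}
  ]
}}

```text
t: 8.0
position: [517.8, -7.3, 79.1]
ee_rot: [[0.996, -0.09, -0.001], [-0.09, -0.996, 0.0], [-0.001, -0.0, -1.0]]
wrist_force: [-0.8, -0.4, -0.2]
opening: 17.7
grip_force: 15.0
```

Emit:
{"method": "step_arm", "body": {
  "targets": [
    {"hand": 1,"x": 0,"y": 0.05,"z": -0.4,"wx": 0,"wy": 0,"wz": 0},
    {"hand": 1,"x": 0,"y": 0.05,"z": -0.8,"wx": 0,"wy": 0,"wz": 0},
    {"hand": 1,"x": 0,"y": 0.05,"z": -0.8,"wx": 0,"wy": 0,"wz": 0}
  ]
}}

```text
t: 8.38
position: [518.0, -6.8, 71.3]
ee_rot: [[0.996, -0.09, -0.0], [-0.09, -0.996, 0.0], [-0.0, -0.0, -1.0]]
wrist_force: [0.4, 0.3, -0.6]
opening: 17.7
grip_force: 15.0
```

```bash
python3 - <<'E'
from h import *
p=camera_params('wrist');s=read_state();im=camera('wrist')
print(s['t'],s['position'].round(1),s['wrist_force'].round(1),s['ft_torque'].round(2),s['opening'])
a=cv2.resize(im[80:340,190:450],None,fx=1.5,fy=1.5)
i2=camera('side');b=cv2.resize(i2[160:300,290:420],(390,390)); cv2.imwrite('pics/c6.png',np.hstack([a,b]))
E
```

```text
8.375 [518.   -6.8  71.3] [ 0.4  0.3 -0.6] [0.09 0.09 0.01] 17.671809806772963
```

View pics/c6.png

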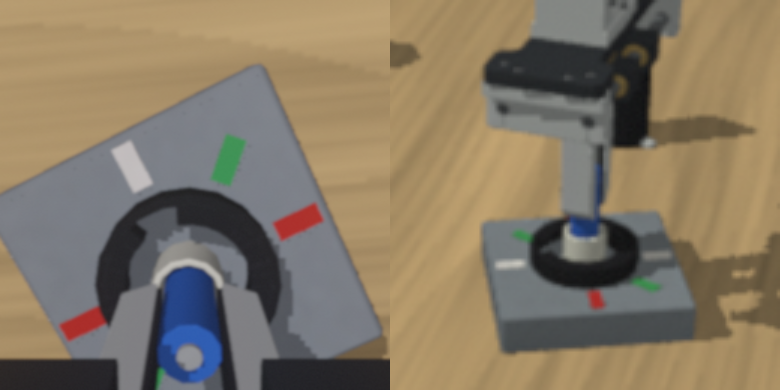

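The cell is in the cup, both centred at column 188 of the crop. Releasing, then lifting.

Emit:
{"method": "step_arm", "body": {
  "targets": [
    {"hand": 3,"x": 0,"y": 0,"z": 0,"wx": 0,"wy": 0,"wz": 0},
    {"hand": 5,"x": 0,"y": 0,"z": 0,"wx": 0,"wy": 0,"wz": 0},
    {"hand": 5,"x": 0,"y": 0,"z": 0,"wx": 0,"wy": 0,"wz": 0},
    {"hand": 5,"x": 0,"y": 0,"z": 0,"wx": 0,"wy": 0,"wz": 0},
    {"hand": 5,"x": 0,"y": 0,"z": 5,"wx": 0,"wy": 0,"wz": 0},
    {"hand": 5,"x": 0,"y": 0,"z": 10,"wx": 0,"wy": 0,"wz": 0},
    {"hand": 5,"x": 0,"y": 0,"z": 14,"wx": 0,"wy": 0,"wz": 0},
    {"hand": 5,"x": 0,"y": -6,"z": 14,"wx": 0,"wy": 0,"wz": 0},
    {"hand": 5,"x": 0,"y": -12,"z": 14,"wx": 0,"wy": 0,"wz": -0.15},
    {"hand": 5,"x": 0,"y": -18,"z": 14,"wx": 0,"wy": 0,"wz": -0.3},
    {"hand": 5,"x": 0,"y": -22.8,"z": 12,"wx": 0,"wy": 0,"wz": -0.3},
    {"hand": 5,"x": 0,"y": -22.8,"z": 10,"wx": 0,"wy": 0,"wz": -0.3},
    {"hand": 5,"x": 0,"y": -22.8,"z": 10,"wx": 0,"wy": 0,"wz": -0.3}
  ]
}}

```text
t: 10.1
position: [517.1, -234.7, 170.2]
ee_rot: [[0.925, -0.381, -0.002], [-0.381, -0.925, 0.001], [-0.003, -0.0, -1.0]]
wrist_force: [-0.0, 0.1, 0.3]
opening: 49.8
grip_force: 0.0
```

```bash
python3 - <<'E'
from h import *
p=camera_params('wrist');s=read_state();im=camera('wrist'); cv2.imwrite('pics/w7.png',im)
print(s['t'],s['position'].round(1),s['ee_rot'][:2,0].round(3),s['qpos'].round(2))
for a,c,l in blobs(hsv(im,(20,110,60),(35,255,255),(200,60,450,330)),200):
    ys,xs=np.nonzero(l); print('bar',a,c)
    P=np.array([w(p,q,98)[:2] for q in cv2.convexHull(np.c_[xs,ys].astype(np.float32))[:,0]],np.float32)
    print(cv2.minAreaRect(P))
    g=cv2.cvtColor(im,cv2.COLOR_BGR2HSV)[...,2]; print('V hist',np.histogram(g[l],bins=8))
it=camera('top');pt=camera_params('top')
m=hsv(it,(100,120,60),(130,255,255),(310,250,350,290)); print('cell top cam',[(a,c,w(pt,c,104)) for a,c,_ in blobs(m,5)])
cv2.imwrite('pics/c8.png',np.hstack([im[60:330,180:470],cv2.resize(it[210:300,290:380],(270,270))]))
E
```

```text
10.1 [ 517.1 -234.7  170.2] [ 0.925 -0.381] [ 0.48  0.3  -0.21  1.87  0.07  0.98 -1.72]
bar 1645 [304.53799392 215.34224924]
((539.9039916992188, -234.46731567382812), (15.207813262939453, 47.23530960083008), 67.63034057617188)
V hist (array([  28,  104,    8,   65,   92,   96,  170, 1082]), array([ 60.   ,  76.625,  93.25 , 109.875, 126.5  , 143.125, 159.75 ,
       176.375, 193.   ]))
cell top cam [(np.int32(58), array([330.32758621, 269.51724138]), array([516.90613657,  -5.94453038, 104.        ]))]
```

View pics/c8.png

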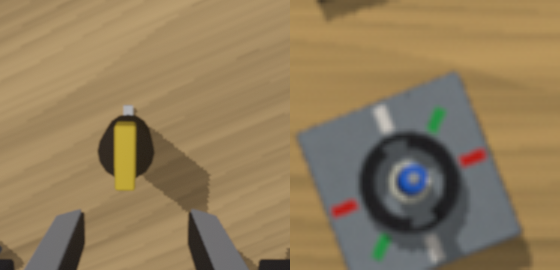

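The bar lies along the tool's x at full-image column 304, upright; the cell stands centred in the cup in the top view.

```bash
python3 - <<'E'
from h import *
p=camera_params('wrist');s=read_state();im=cv2.imread('pics/w7.png')
a,c,l=max(blobs(hsv(im,(20,110,165),(35,255,255),(200,60,450,330)),200),key=lambda b:b[0])
ys,xs=np.nonzero(l)
P=np.array([w(p,q,98)[:2] for q in cv2.convexHull(np.c_[xs,ys].astype(np.float32))[:,0]],np.float32)
r=cv2.minAreaRect(P);print(a,r)
R=s['ee_rot'];d=np.array([*r[0],98])-s['position'];print('tool',R.T@d)
r=w(p,c,98);print(r)
E
```

```text
1219 ((540.1614990234375, -232.7559356689453), (12.744566917419434, 42.32392120361328), 67.60449981689453)
tool [19.69293544 -9.60809928 74.00171779]
[ 540.31014719 -233.24584494   98.        ]
```

Emit:
{"method": "step_arm", "body": {
  "grip_force": 35,
  "targets": [
    {"hand": 5,"x": 2.3,"y": 0.05,"z": -3,"wx": 0,"wy": 0,"wz": 0},
    {"hand": 5,"x": 2.3,"y": 0.05,"z": -6,"wx": 0,"wy": 0,"wz": 0},
    {"hand": 5,"x": 2.3,"y": 0.05,"z": -9.3,"wx": 0,"wy": 0,"wz": 0},
    {"hand": 5,"x": 2.3,"y": 0.05,"z": -9.3,"wx": 0,"wy": 0,"wz": 0},
    {"hand": 3,"x": 2.3,"y": 0.05,"z": -9.3,"wx": 0,"wy": 0,"wz": 0},
    {"hand": 2,"x": 2.3,"y": 0.05,"z": -9.3,"wx": 0,"wy": 0,"wz": 0},
    {"hand": 1,"x": 2.3,"y": 0.05,"z": -9.3,"wx": 0,"wy": 0,"wz": 0},
    {"hand": 0.5,"x": 2.3,"y": 0.05,"z": -9.3,"wx": 0,"wy": 0,"wz": 0},
    {"hand": 0.5,"x": 2.3,"y": 0.05,"z": -9.3,"wx": 0,"wy": 0,"wz": 0},
    {"hand": 0.5,"x": 2.3,"y": 0.05,"z": -9.3,"wx": 0,"wy": 0,"wz": 0}
  ]
}}

```text
t: 11.45
position: [541.2, -234.5, 78.8]
ee_rot: [[0.925, -0.381, 0.0], [-0.381, -0.925, -0.0], [0.001, 0.0, -1.0]]
wrist_force: [0.1, -0.6, 4.6]
opening: 13.3
grip_force: 35.0
```

Emit:
{"method": "step_arm", "body": {
  "targets": [
    {"hand": 3,"x": 0,"y": 0,"z": 0,"wx": 0,"wy": 0,"wz": 0},
    {"hand": 3,"x": -0.1,"y": 0,"z": 0,"wx": 0,"wy": 0,"wz": 0},
    {"hand": 3,"x": -0.1,"y": 0,"z": -0.15,"wx": 0,"wy": 0,"wz": 0},
    {"hand": 3,"x": -0.1,"y": 0,"z": -0.15,"wx": 0,"wy": 0,"wz": 0}
  ]
}}

```text
t: 11.95
position: [539.8, -234.3, 76.7]
ee_rot: [[0.925, -0.38, -0.0], [-0.38, -0.925, 0.0], [-0.0, -0.0, -1.0]]
wrist_force: [-0.3, 0.7, -0.3]
opening: 29.8
grip_force: 0.0
```

```bash
python3 - <<'E'
from h import *
p=camera_params('wrist');s=read_state();im=camera('wrist'); cv2.imwrite('pics/w9.png',im)
print(s['t'],s['position'].round(1),s['wrist_force'].round(1),s['opening'],s['ee_rot'][:2,0])
a,c,l=max(blobs(hsv(im,(20,110,165),(35,255,255),(200,60,450,360)),200),key=lambda b:b[0])
ys,xs=np.nonzero(l)
P=np.array([w(p,q,98)[:2] for q in cv2.convexHull(np.c_[xs,ys].astype(np.float32))[:,0]],np.float32)
r=cv2.minAreaRect(P);print(a,r); d=np.array([*r[0],98])-s['position'];print('tool',s['ee_rot'].T@d)
E
```

```text
11.95 [ 539.8 -234.3   76.7] [-0.3  0.7 -0.3] 29.848001265648335 [ 0.92480163 -0.38044947]
1499 ((546.7061767578125, -235.49258422851562), (12.407443046569824, 26.879915237426758), 68.1631088256836)
tool [  6.85195927  -1.48886658 -21.28846588]
```

Emit:
{"method": "step_arm", "body": {
  "grip_force": 35,
  "targets": [
    {"hand": 2,"x": -0.05,"y": 0,"z": 0,"wx": 0,"wy": 0,"wz": 0},
    {"hand": 1,"x": -0.05,"y": 0,"z": 0,"wx": 0,"wy": 0,"wz": 0},
    {"hand": 0.8,"x": -0.05,"y": 0,"z": 0,"wx": 0,"wy": 0,"wz": 0},
    {"hand": 0.8,"x": -0.05,"y": 0,"z": 0,"wx": 0,"wy": 0,"wz": 0},
    {"hand": 0.8,"x": -0.05,"y": 0,"z": 0,"wx": 0,"wy": 0,"wz": 0},
    {"hand": 0.8,"x": -0.05,"y": 0,"z": 0,"wx": 0,"wy": 0,"wz": 0}
  ]
}}

```text
t: 12.75
position: [539.4, -234.3, 77.0]
ee_rot: [[0.925, -0.38, -0.0], [-0.38, -0.925, 0.0], [-0.0, -0.0, -1.0]]
wrist_force: [0.0, 0.5, 0.1]
opening: 13.9
grip_force: 35.0
```

Emit:
{"method": "step_arm", "body": {
  "targets": [
    {"hand": 0.8,"x": 0,"y": 0,"z": 3,"wx": 0,"wy": 0,"wz": 0},
    {"hand": 0.8,"x": 0,"y": 0,"z": 8,"wx": 0,"wy": 0,"wz": 0},
    {"hand": 0.8,"x": 0,"y": 0,"z": 13,"wx": 0,"wy": 0,"wz": 0.1},
    {"hand": 0.8,"x": 0,"y": 5,"z": 14,"wx": 0,"wy": 0,"wz": 0.25},
    {"hand": 0.8,"x": -1,"y": 10,"z": 14,"wx": 0,"wy": 0,"wz": 0.4},
    {"hand": 0.8,"x": -2.1,"y": 15,"z": 14,"wx": 0,"wy": 0,"wz": 0.55},
    {"hand": 0.8,"x": -2.1,"y": 19,"z": 14,"wx": 0,"wy": 0,"wz": 0.7},
    {"hand": 0.8,"x": -2.1,"y": 22,"z": 14,"wx": 0,"wy": 0,"wz": 0.76},
    {"hand": 0.8,"x": -2.1,"y": 22.75,"z": 13,"wx": 0,"wy": 0,"wz": 0.76},
    {"hand": 0.8,"x": -2.1,"y": 22.75,"z": 12.5,"wx": 0,"wy": 0,"wz": 0.76},
    {"hand": 0.8,"x": -2.1,"y": 22.75,"z": 12.5,"wx": 0,"wy": 0,"wz": 0.76},
    {"hand": 0.8,"x": -2.1,"y": 22.75,"z": 12.5,"wx": 0,"wy": 0,"wz": 0.76}
  ]
}}

```text
t: 14.25
position: [518.6, -7.8, 201.9]
ee_rot: [[0.933, 0.36, -0.0], [0.36, -0.933, -0.0], [-0.0, -0.0, -1.0]]
wrist_force: [-0.1, -0.3, -1.0]
opening: 13.5
grip_force: 35.0
```

```bash
python3 - <<'E'
from h import *
p=camera_params('wrist');s=read_state();im=camera('wrist')
print(s['t'],s['position'].round(1),s['wrist_force'].round(1),s['opening'],s['ee_rot'][:2,0],s['qpos'].round(2))
b=camera('side')[110:310,260:440]
cv2.imwrite('pics/c10.png',np.hstack([im[60:460,120:520],cv2.resize(b,(360,400))]))
E
```

```text
14.25 [518.6  -7.8 201.9] [-0.1 -0.3 -1. ] 13.470885228757199 [0.93311569 0.35957623] [ 0.29  0.21 -0.46  1.93  0.11  1.03 -1.41]
```

View pics/c10.png

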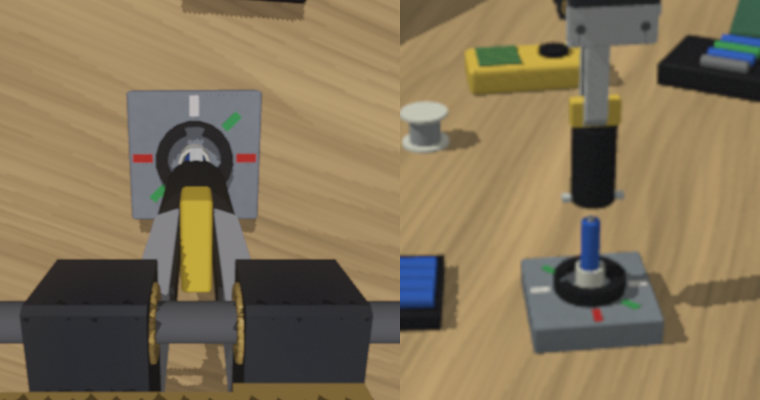

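The wrist crop shows the bar and collar in line (columns 196 and 194), yaw matching; the side crop shows the cap (593) above the cell (591). Checking this offset exactly.

```bash
python3 - <<'E'
from h import *
p=camera_params('side');im=camera('side');s=read_state();print(s['position'].round(1))
T=np.array([518,-6.8])
hv=cv2.cvtColor(im,cv2.COLOR_BGR2HSV)
rim=s['position'][2]-77
for n,zs in [('cell',(70,80,90,98)),('cap',(rim+20,rim+35,rim+50,rim+65))]:
  for z in zs:
    u,v=pix(p,[*T,z]); v=int(round(v)); c0=int(u)
    g=hv[v]
    m=((g[:,0]>95)&(g[:,0]<135)&(g[:,1]>110)) if n=='cell' else (g[:,2]<45)
    cols=[c for c in range(c0-25,c0+26) if m[c]]
    z1=pix(p,[T[0]-1,T[1],z])[0]-u
    print(n,z,round(u,1),cols[0],cols[-1],'mid',(cols[0]+cols[-1])/2-u,'px per mm',round(z1,2))
E
```

```text
[518.6  -7.3 202.1]
cell 70 354.9 351 358 mid -0.42768511557596867 px per mm 0.53
cell 80 355.0 351 358 mid -0.5463177518635121 px per mm 0.53
cell 90 355.2 351 358 mid -0.6663147702661831 px per mm 0.53
cell 98 355.3 351 359 mid -0.26331063036775504 px per mm 0.53
cap 145.1254951926934 355.9 346 366 mid 0.14661188274334336 px per mm 0.55
cap 160.1254951926934 356.0 346 366 mid -0.048201065419334554 px per mm 0.56
cap 175.1254951926934 356.2 346 367 mid 0.2534522185541732 px per mm 0.56
cap 190.1254951926934 356.4 347 367 mid 0.5514747045946251 px per mm 0.57
```

Emit:
{"method": "step_arm", "body": {
  "targets": [
    {"hand": 0.8,"x": 0.08,"y": 0.04,"z": 0,"wx": 0,"wy": 0,"wz": 0},
    {"hand": 0.8,"x": 0.08,"y": 0.04,"z": -1.5,"wx": 0,"wy": 0,"wz": 0},
    {"hand": 0.8,"x": 0.08,"y": 0.04,"z": -3,"wx": 0,"wy": 0,"wz": 0},
    {"hand": 0.8,"x": 0.08,"y": 0.04,"z": -4.5,"wx": 0,"wy": 0,"wz": 0},
    {"hand": 0.8,"x": 0.08,"y": 0.04,"z": -6,"wx": 0,"wy": 0,"wz": 0},
    {"hand": 0.8,"x": 0.08,"y": 0.04,"z": -6.5,"wx": 0,"wy": 0,"wz": 0},
    {"hand": 0.8,"x": 0.08,"y": 0.04,"z": -7,"wx": 0,"wy": 0,"wz": 0},
    {"hand": 0.8,"x": 0.08,"y": 0.04,"z": -7.3,"wx": 0,"wy": 0,"wz": 0},
    {"hand": 0.8,"x": 0.08,"y": 0.04,"z": -7.3,"wx": 0,"wy": 0,"wz": 0}
  ]
}}

```text
t: 15.52
position: [519.3, -6.4, 129.0]
ee_rot: [[0.932, 0.361, 0.0], [0.361, -0.932, 0.0], [0.0, -0.0, -1.0]]
wrist_force: [-0.5, 0.2, -1.4]
opening: 13.7
grip_force: 35.0
```

Emit:
{"method": "step_arm", "body": {
  "targets": [
    {"hand": 0.8,"x": 0,"y": 0,"z": -0.4,"wx": 0,"wy": 0,"wz": 0},
    {"hand": 0.8,"x": 0,"y": 0,"z": -0.8,"wx": 0,"wy": 0,"wz": 0},
    {"hand": 0.8,"x": 0,"y": 0,"z": -1.1,"wx": 0,"wy": 0,"wz": 0},
    {"hand": 0.8,"x": 0,"y": 0,"z": -1.1,"wx": 0,"wy": 0,"wz": 0}
  ]
}}

```text
t: 16.02
position: [519.1, -6.4, 117.7]
ee_rot: [[0.932, 0.361, -0.0], [0.361, -0.932, 0.0], [-0.0, -0.0, -1.0]]
wrist_force: [0.2, 0.0, -1.4]
opening: 13.8
grip_force: 35.0
```

Emit:
{"method": "step_arm", "body": {
  "targets": [
    {"hand": 0.8,"x": 0,"y": 0,"z": -0.3,"wx": 0,"wy": 0,"wz": 0},
    {"hand": 0.8,"x": 0,"y": 0,"z": -0.6,"wx": 0,"wy": 0,"wz": 0},
    {"hand": 0.8,"x": 0,"y": 0,"z": -0.87,"wx": 0,"wy": 0,"wz": 0},
    {"hand": 0.8,"x": 0,"y": 0,"z": -0.87,"wx": 0,"wy": 0,"wz": 0},
    {"hand": 0.8,"x": 0,"y": 0,"z": -0.87,"wx": 0,"wy": 0,"wz": 0}
  ]
}}

```text
t: 16.65
position: [519.5, -6.4, 109.5]
ee_rot: [[0.932, 0.361, 0.001], [0.361, -0.932, 0.0], [0.0, 0.0, -1.0]]
wrist_force: [0.3, -0.4, 4.9]
opening: 13.9
grip_force: 35.0
```

Emit:
{"method": "step_arm", "body": {
  "targets": [
    {"hand": 0.8,"x": 0,"y": 0,"z": -0.06,"wx": 0,"wy": 0,"wz": 0},
    {"hand": 0.8,"x": 0,"y": 0,"z": -0.06,"wx": 0,"wy": 0,"wz": -0.1},
    {"hand": 0.8,"x": 0,"y": 0,"z": -0.06,"wx": 0,"wy": 0,"wz": -0.2},
    {"hand": 0.8,"x": 0,"y": 0,"z": -0.06,"wx": 0,"wy": 0,"wz": -0.3},
    {"hand": 0.8,"x": 0,"y": 0,"z": -0.06,"wx": 0,"wy": 0,"wz": -0.4},
    {"hand": 0.8,"x": 0,"y": 0,"z": -0.06,"wx": 0,"wy": 0,"wz": -0.4}
  ]
}}

```text
t: 17.4
position: [519.5, -6.4, 108.9]
ee_rot: [[0.999, -0.032, 0.001], [-0.032, -0.999, -0.0], [0.001, 0.0, -1.0]]
wrist_force: [0.4, 0.2, 5.3]
opening: 13.6
grip_force: 35.0
```

Turning smoothly with no side load.

Emit:
{"method": "step_arm", "body": {
  "targets": [
    {"hand": 0.8,"x": 0,"y": 0,"z": 0,"wx": 0,"wy": 0,"wz": -0.1},
    {"hand": 0.8,"x": 0,"y": 0,"z": 0,"wx": 0,"wy": 0,"wz": -0.2},
    {"hand": 0.8,"x": 0,"y": 0,"z": 0,"wx": 0,"wy": 0,"wz": -0.3},
    {"hand": 0.8,"x": 0,"y": 0,"z": 0,"wx": 0,"wy": 0,"wz": -0.38},
    {"hand": 0.8,"x": 0,"y": 0,"z": 0,"wx": 0,"wy": 0,"wz": -0.38},
    {"hand": 0.8,"x": 0,"y": 0,"z": 0,"wx": 0,"wy": 0,"wz": -0.38},
    {"hand": 0.8,"x": 0,"y": 0,"z": 0,"wx": 0,"wy": 0,"wz": -0.38},
    {"hand": 0.8,"x": 0,"y": 0,"z": 0,"wx": 0,"wy": 0,"wz": -0.38},
    {"hand": 0.8,"x": 0,"y": 0,"z": 0,"wx": 0,"wy": 0,"wz": -0.38},
    {"hand": 0.8,"x": 0,"y": 0,"z": 0,"wx": 0,"wy": 0,"wz": -0.38}
  ]
}}

```text
t: 18.65
position: [519.5, -6.4, 108.9]
ee_rot: [[0.917, -0.399, 0.001], [-0.399, -0.917, -0.0], [0.001, -0.0, -1.0]]
wrist_force: [0.2, -0.8, 5.8]
opening: 13.8
grip_force: 35.0
```

```bash
python3 - <<'E'
from h import *
s=read_state();im=camera('wrist')
print(s['t'],s['position'].round(1),s['wrist_force'].round(1),np.degrees(np.arctan2(s['ee_rot'][1,0],s['ee_rot'][0,0])))
b=camera('side')[110:310,260:440]
cv2.imwrite('pics/c11.png',np.hstack([im[60:460,120:520],cv2.resize(b,(360,400))]))
E
```

```text
18.65 [519.5  -6.4 108.9] [ 0.2 -0.8  5.8] -23.507163772129303
```

View pics/c11.png

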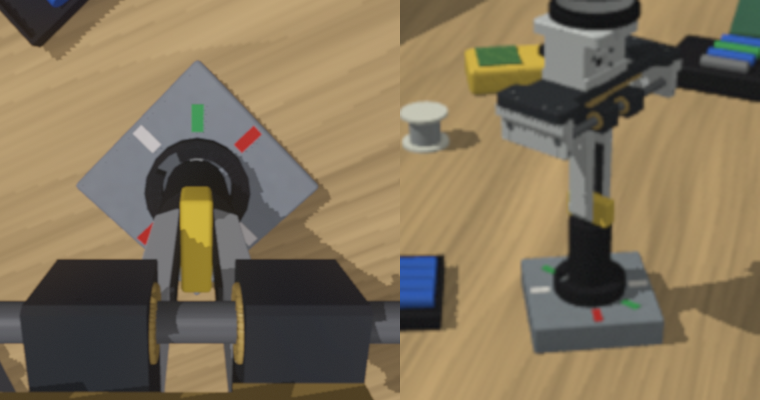

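The bar (column 196) lines up with the green mark (column 197) and the cap sits down in the collar. Handing in.

```bash
python3 -c "
from cell import *
print(env.close_job())"
```

```text
the job is handed in; nothing more can be done
None
```

I put the blue cell in the tester's cup and let go. I then pressed the cap down through the slots and twisted it to the green marks, about 0.2° off by the arm's reading. The cap was still gripped at 35 N when I handed the job in at about 18.7 s; no verdict came back.

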